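Reset the test fixture through its guarded well

TASK

With a fingertip, push the ribbed cover on the test fixture fully open, reach down into the oblong well it uncovers and press the sunken reset key all the way down for about a second. Then let the key come up and push the cover fully shut again. Do not press the key in the round well, and do not pick up or shift any of the loose things around.

Things in the scene. Friction and masses are not known exactly. Their poses are not given: they have to be found in the camera images.
- fixture: low beige test fixture, a fixed box 180 (its x) x 240 (its y) x 60 mm high on the table. Origin: centre of its underside; z up. In its flat top is an oblong well, 54 mm along x, 42 mm along y, 32 mm deep, centred at x -35, y -50 mm, under the sliding cover. Two guide rails for the cover, 5 mm wide, 6 mm high, run along y at x -86 and +17 mm
- cover (a joint): sliding of the grey ribbed cover in m: 0 = shut, centred over the oblong well; it grows as the cover slides along the fixture's +y, to 0.085 = fully open, at its stop (the well is wholly clear from 0.069). The cover stays where it is left and needs about 2 to 3 N to slide. It is too wide to be gripped: push it by its end faces
- cover_mid (a point): centre of the cover's top, moving with it. The cover is a flat solid block 96 x 96 mm and 18 mm high lying on the panel (its top about 79 mm above the table); its upright end faces are 48 mm from this point along the fixture's y
- reset_key (a joint): travel of the reset key in m: 0 = up, 0.005 = fully down; it is sprung (about 2 N to start, 5.6 N fully down) and comes up by itself
- reset_key_top (a point): centre of the top of the reset key, a black round key 22 mm across in the middle of the oblong well; when up, its top is 20 mm below the panel (40 mm above the table). Under the cover at the start
- round_key (a joint): travel of the other key, of the same make, sunken in the round well; 0 = up, 0.005 = down. Not to be pressed
- round_key_top (a point): centre of the top of the key in the open round well (44 mm across, 32 mm deep) at x +53, y -60 mm of the fixture; same key, 20 mm below the top
- relay: loose black plastic relay, 20 x 28 x 16 mm high, lying on the fixture's panel beyond the display. Origin: centre of its underside. Not to be moved
- spool: loose solder spool, 60 mm across, 42 mm high, standing on the table beside the fixture. Origin: centre of its underside. Not to be moved
- heatsink: loose finned aluminium heat sink, 50 x 50 x 26 mm high, on the table beside the fixture. Origin: centre of its underside. Not to be moved
- jar: loose closed jar, 48 mm across, 55 mm high, on the table at the fixture's other side. Origin: centre of its underside. Not to be moved
- driver: loose screwdriver with black handle, 170 mm long, lying on the table beside the fixture. Origin: on its long axis, at the table. Not to be moved
- board: loose dark circuit board, 100 x 140 mm, about 14 mm high over its parts, flat on the table to the right. Origin: centre of its underside. Not to be moved
- parts_bin: loose open blue plastic bin, 110 x 150 x 60 mm high, on the table to the left. Origin: centre of its underside. Not to be moved

How it is judged (in metres and radians):
On the way, in this order (a step that is already met when the one before it is completed fails the run):
1. the cover is pushed open, off the oblong well (at least 70 mm of its 85 mm) (value of joint cover above 0.07 m), for 0.1 s.
2. the reset key is fully down (at least 4 of its 5 mm) for 0.6 s (value of joint reset_key above 0.004 m), for 0.6 s.
3. the key is up and the cover shut again (within 5 mm) (value of joint reset_key below 0.001 m and value of joint cover below 0.005 m), for 0.2 s.
At the end, for the whole second after the job is handed in: The cover is shut (within 5 mm of its stop), both keys are up, and every loose thing is within 15 mm of where it started (all of step 3 and value of joint round_key below 0.001 m and distance of each of relay, spool, heatsink, jar, driver, board, parts_bin from where it was at the start of the episode below 0.015 m); the robot touches nothing.
It fails at once if the key in the round well is pressed (more than 2 mm) (value of joint round_key above 0.002 m).
It fails at once if a loose thing is lifted, carried or shifted by more than 15 mm (distance of any of relay, spool, heatsink, jar, driver, board, parts_bin from where it was at the start of the episode above 0.015 m).
It also fails if it takes over 45 s, if anything falls off the work surface, if the arm or the gripper's body presses on something with over 40 N, if the wrist force passes 120 N, or if a joint passes its speed limit or range.

ROBOT

A 6-joint arm with a two-finger parallel gripper is mounted at the origin on the work surface. World frame = base frame: x ahead of the robot, y to its left, z up, the work surface at z = 0. Lengths are in mm, angles in rad, forces in N, time in s.
With the tool pointing down it reaches from about 325 to 750 mm from the base axis. Payload 7.6 kg.
Tool frame: the origin (TCP) lies midway between the tips of the shut fingers; the grasp point (between the pads) lies 19 mm behind it (manip.hold_point_z is the distance from the TCP to the grasp point, in mm); z points along the fingers, x is the direction in which the jaws open and shut, and the axes are right-handed (so a half turn about z gives the same grasp; the last joint's range is limited). The gripper opens to 85 mm and grips with 20 to 120 N. Pads are 22 mm wide; open, the fingers measure 114 mm over their backs; the gripper's body (76 mm by 85 mm) begins 54 mm behind the grasp point. The pads swing forward as they close: fully open they stand 13 mm farther back than shut.
Start: joints at [1.048, 0.052, 1.401, -0, 1.689, -0.07], TCP at [229.667, 472.121, 231.323] pointing down, gripper open.
Joint ranges: [-2.9, 2.9], [-0.91, 2.17], [0.12, 2.37], [-1.06, 4.2], [0.26, 2.73], [-2.93, 2.93]. Speed limits (rad/s): [2.57, 2.57, 3.01, 3.14, 3.14, 3.14].

INTERFACE

Orientations are given as a unit quaternion [x, y, z, w].
In Python, from plant import manip gives the robot as it stands. The module is installed in compiled form; this text tells all that it offers.
- The arm moves only by the tool carry_out, never from a script. Its argument "increments" is a list of rows, each a list of 6 numbers: the shift along the tool's x, y, z in m, then the turn, a rotation vector about the tool's x, y, z in rad. A call has 1 to 20 rows; each row shifts and turns the commanded pose from where the row before left it, along the tool's axes as they then stand; what a row does not reach is not made up. A row lasts 1/8 s, in which the tool goes at most 62.5 mm and 10.7 degrees, less where a joint would pass 70% of its speed; a pose out of reach is approached as far as the arm can. A call is refused whole if a number of a shift passes 0.0625 or a number of a turn 0.188, either way. A call with a gripper value outside its range is refused whole. "jaw" is the finger opening in m, from 0 to 0.0854, set as the call begins (left out, the last holds). The fingers move at their own pace and stop on an object; the grip force is fixed at half the most. Time passes only in rows, so rows that do not move let the fingers close. It gives the time, the measured TCP pose, the force and the opening at its end, in the units of the state.
- manip.get_state(): the state, without advancing time (a new reading comes with each control period).
- manip.grab_frame(name): name is "scene" or "top" or "wrist"; returns a dict with "image" (400x640x3 uint8, blue, green, red), "depth" (400x640 float32, mm along the optical axis (not along the pixel's ray), 0 where there is no reading), "mtx" (3x3 intrinsics, pixels), "pose" (4x4, takes a point from camera to world coordinates). Camera axes: x right, y up, looking along -z (the intrinsics and any distortion apply to the point x, -y, -z); pixel columns grow to the right and rows downward; lengths in mm; the calibration is good to about 2 mm. A picture is of the moment at which its call begins.
- manip.sign_off(): hands the job in, once; it reports no verdict.
Trained networks look in the newest picture that a camera, given by its name, has taken for a name from the list of things; names that differ only in an ending like _2 or _b are one class to them, and where a whole thing is asked for, a point or a joint stands for the part that bears it (a point fixed in the world has none). Each returns a list of dicts, best first, with "p" (0 to 1); they miss things now and then, are a little off and sometimes report something else, mostly with a low value. They report only what shows in the picture. A call takes as long as a camera call.
- manip.look_for(camera, name): "location" ([column, row] in pixels, amid what is visible of it).
- manip.silhouettes(camera, name): "region" (400x640 bool, what is visible of it) and "location" ([column, row] in pixels, amid what is visible of it).
- manip.place_of(camera, name): "location" ([column, row] in pixels: a listed point, or the origin of a listed thing).
The state is a dict: "t": time; "qpos": joint angles; "qd": joint speeds; "tau": joint torques, N m; "position": TCP position; "tool_rot": TCP orientation; "force": force on the tool from outside, world axes, zero at the start; "torque": the same for the moment, N m; "opening": finger opening in mm.
Only numpy, scipy, OpenCV 4.12 (cv2) and the standard library are available. Lean on these libraries where they do the work, as an engineer would, in place of code of your own. Each camera call takes 0.05 s, during which the arm holds its last target.

## Working session

There is one attempt and no reset: what is moved stays moved. The work goes in short steps, Python scripts to look and compute and a tool call to move; the robot and the scene stay as the last step left them, time stands still between calls to the robot, and variables do not carry over. Pictures are saved under pics/ and viewed, and the job is handed in when it is done.

Besides the shell and the picture viewer there is one more tool, called after "Request:" as name([rows], argument=value, ...), one row to a line, values as JSON. carry_out: Moves the arm, as the interface text tells. Its arguments: {"type":"object","properties":{"increments":{"type":"array","items":{"type":"array","items":{"type":"number"}}},"jaw":{"type":"number"}},"required":["increments"]}

```bash
mkdir -p pics; cat > h.py <<'E'
import numpy as np, cv2
from plant import manip
def px2w(f,c,r,z=None,d=None):
    K=f["mtx"];P=f["pose"]
    v=np.array([(c-K[0,2])/K[0,0],-(r-K[1,2])/K[1,1],-1.0])
    R=P[:3,:3];t=P[:3,3]
    if d is not None: return R@(v*d)+t
    w=R@v; return t+w*(z-t[2])/w[2]
def cloud(f):
    K=f["mtx"];P=f["pose"];d=f["depth"].astype(float)
    rr,cc=np.indices(d.shape)
    X=np.stack([(cc-K[0,2])/K[0,0]*d,-(rr-K[1,2])/K[1,1]*d,-d],-1)
    return X@P[:3,:3].T+P[:3,3]
E
python3 - <<'E'
from h import *
for n in ["top","scene"]:
    f=manip.grab_frame(n); cv2.imwrite(f"pics/{n}0.png",f["image"]); np.savez(f"{n}0.npz",**f)
    print(n,f["pose"].round(3).tolist(),f["mtx"].tolist())
    for k in ["cover_mid","round_key_top","fixture","relay","spool","heatsink","jar","driver"]:
        l=manip.place_of(n,k)
        z=dict(cover_mid=79,round_key_top=40,relay=60).get(k,0)
        print(k,[(round(a["p"],2),np.round(a["location"],1).tolist(),px2w(f,*a["location"],z=z).round(1).tolist()) for a in l[:2]])
print(manip.get_state())
E
```

```text
top [[0.112, 0.971, -0.209, 280.77], [-0.994, 0.111, -0.018, -5.788], [0.005, 0.209, 0.978, 1374.072], [0.0, 0.0, 0.0, 1.0]] [[438.84168365863445, 0.0, 321.41453286416566], [0.0, 438.84168365863445, 199.5094082943686], [0.0, 0.0, 1.0]]
cover_mid [(0.91, [326.1, 226.4], [477.4, -4.6, 79.0])]
round_key_top [(0.74, [322.5, 217.3], [510.2, 9.6, 40.0]), (0.44, [341.5, 199.5], [572.7, -42.9, 40.0])]
fixture [(0.78, [319.7, 217.4], [515.8, 18.8, 0.0]), (0.23, [267.5, 212.3], [513.3, 185.6, 0.0])]
relay [(0.46, [294.0, 184.9], [597.5, 108.0, 60.0])]
spool [(0.67, [381.9, 210.2], [561.4, -175.6, 0.0])]
heatsink [(0.67, [376.2, 238.3], [469.7, -165.3, 0.0]), (0.31, [320.6, 217.8], [514.8, 15.8, 0.0])]
jar [(0.73, [256.0, 183.5], [602.6, 235.5, 0.0])]
driver [(0.7, [265.2, 213.4], [509.0, 192.4, 0.0])]
scene [[-0.696, -0.62, 0.362, 1047.498], [0.718, -0.608, 0.339, 487.522], [0.01, 0.496, 0.868, 1272.134], [0.0, 0.0, 0.0, 1.0]] [[516.8670953918813, 0.0, 312.9690373609819], [0.0, 516.8670953918813, 197.1030615008819], [0.0, 0.0, 1.0]]
cover_mid [(0.97, [320.8, 174.8], [484.1, -11.9, 79.0])]
roun
[... 445 characters left out ...]
4.0, 192.9, 0.0])]
{'t': 0.9, 'qpos': array([ 1.04769553e+00,  5.22313496e-02,  1.40068697e+00, -2.06636146e-05,
        1.68858501e+00, -7.02994193e-02]), 'qd': array([-1.21469256e-05,  2.47514351e-04, -9.73496110e-04, -5.34580087e-04,
        6.12293602e-04,  2.83253729e-04]), 'tau': array([-7.10906097e-04, -3.81533432e+01, -3.60308862e+01, -4.10416772e-05,
        3.92058364e-04,  2.49085480e-05]), 'position': array([229.67888518, 472.12559602, 231.31350068]), 'tool_rot': array([ 8.47787857e-01,  5.30335505e-01,  4.42506972e-05, -1.19084561e-05]), 'force': array([-0.02223344, -0.27321708,  0.38251107]), 'torque': array([ 0.0051311 , -0.01025439,  0.01244081]), 'opening': 85.5209231779989}
```

```bash
python3 - <<'E'
from h import *
for n,(r0,r1,c0,c1) in dict(top=(120,290,210,440),scene=(110,300,210,430)).items():
    f=dict(np.load(f"{n}0.npz")); im=f["image"][r0:r1,c0:c1]
    cv2.imwrite(f"pics/{n}_z.png",cv2.resize(im,None,fx=3.4,fy=3.4,interpolation=cv2.INTER_CUBIC)[:600,:800])
    C=cloud(f); z=C[...,2]; ok=f["depth"]>0
    reg=(C[...,0]>400)&(C[...,0]<650)&(C[...,1]>-140)&(C[...,1]<170)&ok
    for nm,lo,hi in [("panel",55,64),("cover",74,84)]:
        m=(reg&(z>lo)&(z<hi)).astype(np.uint8)
        k,lab,st,_=cv2.connectedComponentsWithStats(m); i=1+np.argmax(st[1:,4]); 
        p=C[lab==i]; r=cv2.minAreaRect(p[:,:2].astype(np.float32)); print(n,nm,len(p),r,np.median(p[:,2]))
E
```

```text
top panel 2708 ((526.2803344726562, 21.33502197265625), (240.36941528320312, 181.17857360839844), 82.77008056640625) 60.26649119707815
top cover 966 ((486.54193115234375, -15.954639434814453), (95.56804656982422, 97.48360443115234), 82.81985473632812) 78.88719220858081
scene panel 3349 ((531.5570678710938, 20.949462890625), (243.09307861328125, 182.13125610351562), 82.78495025634766) 59.4706769131144
scene cover 976 ((492.3213195800781, -14.812950134277344), (98.05001068115234, 97.06307220458984), 83.82776641845703) 77.71202870945979
```

View pics/top_z.png

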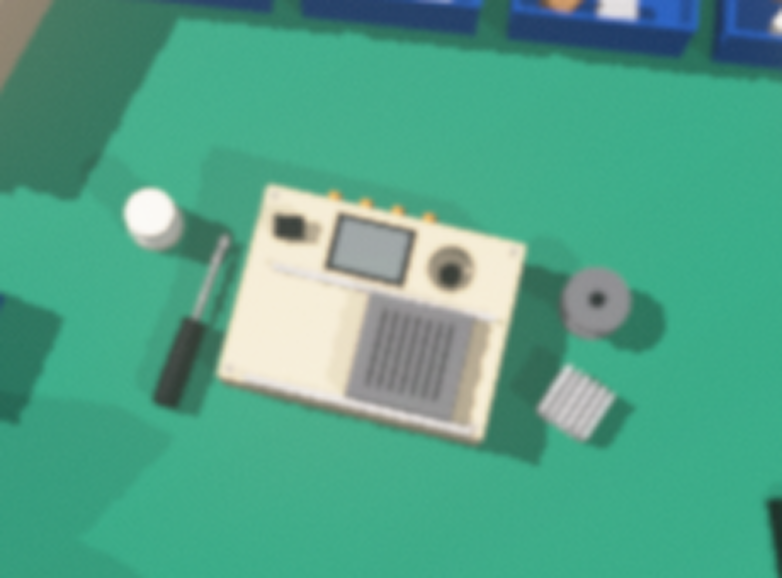

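View pics/scene_z.png

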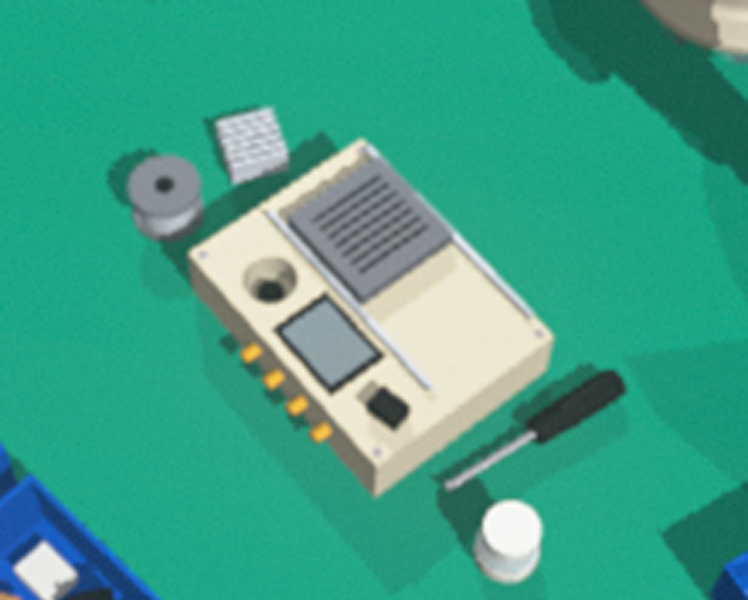

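The pictures show the fixture centred at about zoom (370,315) in the top view. It is turned about -7°, with the cover at its near right, the round well at (450,268) and the relay at (290,228). The cover sits about 8 mm towards open, or my estimate is that far off. I'll move over it with the fingers shut and check with the wrist camera.

```bash
cat >> h.py <<'E'
from scipy.spatial.transform import Rotation as Ro
YAW=-7.2
def plan(target,n,yaw=None):
    s=manip.get_state(); R=Ro.from_quat(s["tool_rot"]); p=s["position"]
    x=R.as_matrix()[:,0]; a=np.degrees(np.arctan2(x[1],x[0]))
    tgt=a if yaw is None else yaw
    goal=Ro.from_euler("z",tgt,degrees=True)*Ro.from_euler("x",180,degrees=True)
    rv=(R.inv()*goal).as_rotvec()/n; d=(np.array(target)-p)/n/1000
    print("yaw",a,"from",p.round(1))
    for i in range(n):
        print(np.r_[R.inv().apply(d).round(4),rv.round(4)].tolist()); R=R*Ro.from_rotvec(rv)
E
python3 -c "
from h import *
plan([470,-25,320],12,YAW)"
```

```text
yaw 64.05625282367656 from [229.7 472.1 231.3]
[-0.0285, 0.0361, -0.0074, -0.0, -0.0, 0.1036]
[-0.0246, 0.0389, -0.0074, -0.0, -0.0, 0.1036]
[-0.0204, 0.0412, -0.0074, -0.0, -0.0, 0.1036]
[-0.0161, 0.0431, -0.0074, -0.0, -0.0, 0.1036]
[-0.0115, 0.0445, -0.0074, -0.0, -0.0, 0.1036]
[-0.0069, 0.0455, -0.0074, -0.0, -0.0, 0.1036]
[-0.0021, 0.046, -0.0074, -0.0, -0.0, 0.1036]
[0.0027, 0.0459, -0.0074, -0.0, -0.0, 0.1036]
[0.0074, 0.0454, -0.0074, -0.0, -0.0, 0.1036]
[0.0121, 0.0444, -0.0074, -0.0, -0.0, 0.1036]
[0.0166, 0.0429, -0.0074, -0.0, -0.0, 0.1036]
[0.0209, 0.041, -0.0074, -0.0, -0.0, 0.1036]
```

Request:
carry_out([
  [-0.0285,0.0361,-0.0074,0,0,0.1036],
  [-0.0246,0.0389,-0.0074,0,0,0.1036],
  [-0.0204,0.0412,-0.0074,0,0,0.1036],
  [-0.0161,0.0431,-0.0074,0,0,0.1036],
  [-0.0115,0.0445,-0.0074,0,0,0.1036],
  [-0.0069,0.0455,-0.0074,0,0,0.1036],
  [-0.0021,0.046,-0.0074,0,0,0.1036],
  [0.0027,0.0459,-0.0074,0,0,0.1036],
  [0.0074,0.0454,-0.0074,0,0,0.1036],
  [0.0121,0.0444,-0.0074,0,0,0.1036],
  [0.0166,0.0429,-0.0074,0,0,0.1036],
  [0.0209,0.041,-0.0074,0,0,0.1036],
  [0,0,0,0,0,0],
  [0,0,0,0,0,0],
], jaw=0)

```text
t: 2.65
position: [469.9, -24.6, 320.0]
tool_rot: [0.998, -0.062, -0.0, -0.0]
force: [-0.1, -0.3, 0.2]
opening: -0.1
```

```bash
python3 - <<'E'
from h import *
n="wrist"
f=manip.grab_frame(n); cv2.imwrite(f"pics/w1.png",f["image"]); np.savez("w1.npz",**f)
for k,z in dict(cover_mid=79,round_key_top=40).items():
    print(k,[(round(a["p"],2),np.round(a["location"],1).tolist(),px2w(f,*a["location"],z=z).round(1).tolist()) for a in manip.place_of(n,k)[:2]])
C=cloud(f); z=C[...,2]; ok=f["depth"]>0
reg=(C[...,0]>400)&(C[...,0]<650)&(C[...,1]>-140)&(C[...,1]<170)&ok
for nm,lo,hi in [("panel",57,63),("cover",75,83)]:
        m=(reg&(z>lo)&(z<hi)).astype(np.uint8)
        k,lab,st,_=cv2.connectedComponentsWithStats(m); i=1+np.argmax(st[1:,4]); 
        p=C[lab==i]; r=cv2.minAreaRect(p[:,:2].astype(np.float32)); print(n,nm,len(p),r,np.median(p[:,2]))
s=manip.get_state();print(s["t"],s["position"],s["opening"],s["force"],s["qpos"],f["pose"].round(2).tolist())
E
```

```text
cover_mid [(0.78, [336.3, 156.2], [485.8, -15.3, 79.0]), (0.68, [396.7, 248.2], [545.5, -134.9, 79.0])]
round_key_top [(0.64, [405.9, 162.1], [570.1, -40.2, 40.0])]
wrist panel 23195 ((526.2278442382812, 19.619468688964844), (234.57919311523438, 180.47023010253906), 83.0163345336914) 60.479514395892636
wrist cover 7416 ((486.374267578125, -14.390987396240234), (94.82553100585938, 96.08808898925781), 82.84170532226562) 78.9693305945269
2.8 [469.79162974 -23.91902249 320.16214044] -0.2699918819945491 [-0.27502709  0.28996996  0.20947066] [-1.29528154e-01 -1.04473429e-01  1.37924033e+00  2.33389294e-04
  1.86660385e+00 -6.12474908e-03] [[0.99, 0.12, 0.04, 478.55], [-0.12, 0.94, 0.31, 55.3], [-0.0, -0.31, 0.95, 462.85], [0.0, 0.0, 0.0, 1.0]]
```

View pics/w1.png

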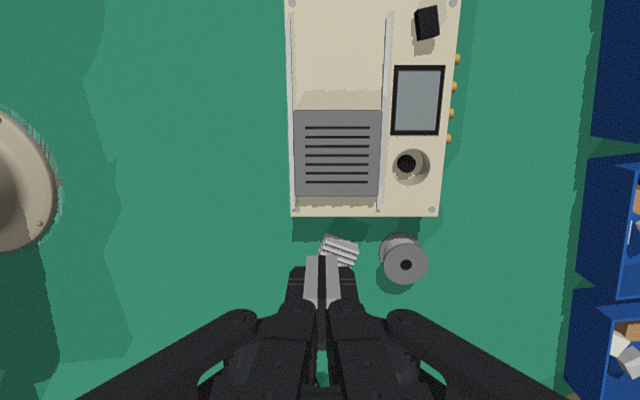

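The wrist view shows the cover at columns 293–381, rows 110–196, and the round well at (408,164). The panel edge is at row 216. Depth fits from the wrist and top cameras agree on the cover centre, (486.4, -15), with yaw -7.1°. Next I go down behind the cover's -y end.

```bash
python3 -c "
from h import *
f=dict(np.load('w1.npz'));C=cloud(f);y=np.radians(-7.1);R=np.array([[np.cos(y),np.sin(y)],[-np.sin(y),np.cos(y)]])
q=(C[...,:2]-[526.3,21.3])@R.T; z=C[...,2]
c=(abs(q[...,0]+35)<40)
m=c&(z>76)&(z<82)&(q[...,1]<60)&(q[...,1]>-110);print('cover y',np.percentile(q[m][:,1],[.5,99.5]))
m=c&(z>57)&(z<63)&(q[...,1]<-95);print('panel -y',np.percentile(q[m][:,1],[.5,5,50]))
plan([477.5,-86,150],4,-7.1)"
```

```text
cover y [-87.35804945   6.97370018]
panel -y [-118.59820921 -117.89851975 -106.73425179]
yaw -7.066596087927466 from [469.8 -23.9 320.2]
[0.0038, 0.0152, 0.0425, -0.0001, -0.0001, 0.0001]
[0.0038, 0.0152, 0.0425, -0.0001, -0.0001, 0.0001]
[0.0038, 0.0152, 0.0425, -0.0001, -0.0001, 0.0001]
[0.0038, 0.0152, 0.0425, -0.0001, -0.0001, 0.0001]
```

Request:
carry_out([
  [0.0038,0.0152,0.0425,0,0,0],
  [0.0038,0.0152,0.0425,0,0,0],
  [0.0038,0.0152,0.0425,0,0,0],
  [0.0038,0.0152,0.0425,0,0,0],
  [0,0,0.03,0,0,0],
  [0,0,0.03,0,0,0],
  [0,0,0.015,0,0,0],
  [0,0,0.008,0,0,0],
  [0,0,0,0,0,0],
], jaw=0)

```text
t: 3.92
position: [477.8, -86.8, 67.5]
tool_rot: [0.998, -0.062, 0.0, -0.0]
force: [-0.1, -0.7, 0.6]
opening: 0.2
```

```bash
python3 - <<'E'
from h import *
f=manip.grab_frame("wrist"); cv2.imwrite(f"pics/w2.png",f["image"])
s=manip.get_state();print(s["t"],s["position"],s["force"])
E
```

```text
3.975 [478.09123572 -87.02274207  67.98568992] [-0.16909307  0.08357303  0.2902105 ]
```

View pics/w2.png

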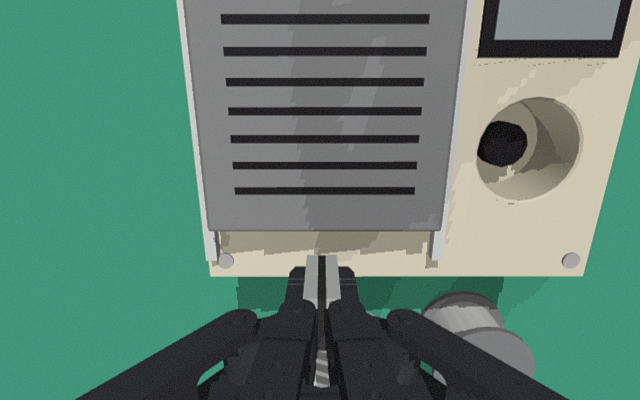

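The fingertip stands on the panel side of the cover's end face, centred between the rails; the tip is at (322,258) and the face at row 230. Now I push along tool -y.

Request:
carry_out([
  [0,-0.008,0,0,0,0],
  [0,-0.008,0,0,0,0],
  [0,-0.008,0,0,0,0],
  [0,-0.008,0,0,0,0],
  [0,-0.008,0,0,0,0],
  [0,-0.008,0,0,0,0],
  [0,-0.008,0,0,0,0],
  [0,-0.008,0,0,0,0],
  [0,-0.008,0,0,0,0],
  [0,-0.008,0,0,0,0],
  [0,-0.004,0,0,0,0],
])

```text
t: 5.35
position: [488.1, -3.2, 67.0]
tool_rot: [0.998, -0.062, -0.0, -0.0]
force: [0.4, -3.0, 2.1]
opening: -0.1
```

Request:
carry_out([
  [0,-0.003,0,0,0,0],
  [0,-0.002,0,0,0,0],
  [0,0,0,0,0,0],
])

```text
t: 5.72
position: [488.4, 1.5, 66.9]
tool_rot: [0.998, -0.063, -0.0, -0.0]
force: [0.1, -0.6, 0.8]
opening: 0.2
```

Request:
carry_out([
  [0,-0.002,0,0,0,0],
  [0,-0.001,0,0,0,0],
  [0,0,0,0,0,0],
])

```text
t: 6.1
position: [488.6, 2.8, 66.9]
tool_rot: [0.998, -0.063, -0.001, 0.002]
force: [-1.2, -8.8, 2.1]
opening: 0.1
```

It's at the stop (8.8 N). I'll back off, rise and look at the well.

Request:
carry_out([
  [0,0.008,0,0,0,0],
  [0,0.03,-0.03,0,0,0],
  [0,0.04,-0.05,0,0,0],
  [0,0.02,-0.02,0,0,0],
  [0,0,0,0,0,0],
  [0,0,0,0,0,0],
])

```text
t: 6.85
position: [476.4, -91.2, 164.4]
tool_rot: [0.998, -0.062, -0.001, -0.001]
force: [-0.5, -1.1, -0.7]
opening: -0.3
```

```bash
python3 - <<'E'
from h import *
n="wrist"
f=manip.grab_frame(n); cv2.imwrite(f"pics/w3.png",f["image"]); np.savez("w3.npz",**f)
for k,z in dict(cover_mid=79,round_key_top=40,reset_key_top=40).items():
    print(k,[(round(a["p"],2),np.round(a["location"],1).tolist(),px2w(f,*a["location"],z=z).round(1).tolist()) for a in manip.place_of(n,k)[:2]])
for a in manip.silhouettes(n,"reset_key_top")[:2]: print(a["p"],a["location"],a["region"].sum())
C=cloud(f);z=C[...,2]
m=(z>37)&(z<43)&(abs(C[...,0]-485)<30)&(abs(C[...,1]+25)<25)&(f["depth"]>0)
p=C[m];print(len(p),cv2.minEnclosingCircle(p[:,:2].astype(np.float32)) if len(p) else 0, p.mean(0),p[:,2].std())
s=manip.get_state();print(s["t"],s["position"],s["force"],s["tool_rot"])
E
```

```text
cover_mid []
round_key_top [(0.8, [440.7, 118.2], [570.0, -41.7, 40.0])]
reset_key_top [(0.59, [322.6, 107.9], [483.8, -23.5, 40.0])]
0.61 [324.4, 105.7] 711
850 ((485.5125427246094, -22.485410690307617), 34.01227951049805) [485.56469974 -23.97382322  40.32154148] 0.8794929473171355
7.1 [476.68716521 -91.34916287 164.95498355] [ 0.67071015 -0.52243934 -0.07832016] [ 9.98071956e-01 -6.20618306e-02 -7.82501335e-04 -2.94690237e-04]
```

View pics/w3.png

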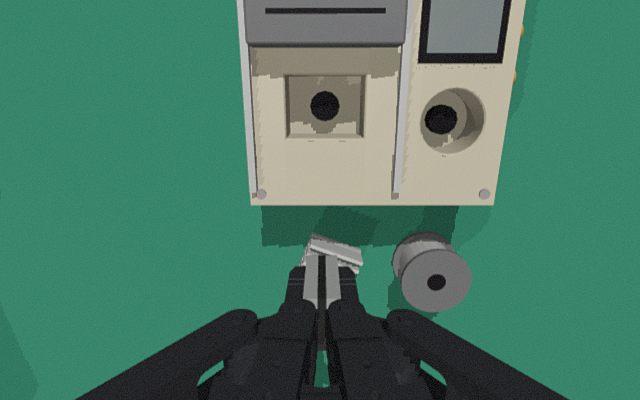

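The well is uncovered with the key at (325,105). The network, the depth data and the fixture geometry all put it at about (485,-24). I'll go over it and down to just above the key.

```bash
python3 -c "
from h import *
plan([484.8,-23.8,90],4,-7.1)"
```

```text
yaw -7.116315215108142 from [476.7 -91.3 165. ]
[-0.0, -0.017, 0.0187, -0.0001, 0.0004, -0.0001]
[-0.0001, -0.017, 0.0187, -0.0001, 0.0004, -0.0001]
[-0.0001, -0.017, 0.0187, -0.0001, 0.0004, -0.0001]
[-0.0001, -0.017, 0.0187, -0.0001, 0.0004, -0.0001]
```

Request:
carry_out([
  [0,-0.017,0,0,0,0],
  [0,-0.017,0.01,0,0,0],
  [0,-0.017,0.025,0,0,0],
  [0,-0.017,0.025,0,0,0],
  [0,0,0.015,0,0,0],
  [0,0,0,0,0,0],
])

```text
t: 7.85
position: [484.7, -24.3, 89.7]
tool_rot: [0.998, -0.062, -0.001, -0.0]
force: [-0.3, -1.8, -0.2]
opening: 0.2
```

Request:
carry_out([
  [0,0,0.02,0,0,0],
  [0,0,0.015,0,0,0],
  [0,0,0.01,0,0,0],
  [0,0,0,0,0,0],
])

```text
t: 8.35
position: [485.1, -24.7, 45.4]
tool_rot: [0.998, -0.063, -0.001, -0.0]
force: [0.1, -1.0, 0.1]
opening: 0.5
```

Request:
carry_out([
  [0,0,0.004,0,0,0],
  [0,0,0.003,0,0,0],
  [0,0,0.003,0,0,0],
  [0,0,0,0,0,0],
])

```text
t: 8.85
position: [485.8, -24.6, 36.4]
tool_rot: [0.998, -0.063, 0.001, 0.0]
force: [-1.0, -0.7, 3.9]
opening: -0.2
```

Request:
carry_out([
  [0,0,0.002,0,0,0],
  [0,0,0.001,0,0,0],
  [0,0,0,0,0,0],
])

```text
t: 9.22
position: [485.9, -24.7, 34.9]
tool_rot: [0.998, -0.063, 0.001, 0.0]
force: [-6.8, 1.0, 17.2]
opening: 0.3
```

Bottomed out: 17 N at z 34.9. Hold about 1.25 s, then rise clear.

Request:
carry_out([
  [0,0,0,0,0,0],
  [0,0,0,0,0,0],
  [0,0,0,0,0,0],
  [0,0,0,0,0,0],
  [0,0,0,0,0,0],
  [0,0,0,0,0,0],
  [0,0,0,0,0,0],
  [0,0,0,0,0,0],
  [0,0,0,0,0,0],
  [0,0,0,0,0,0],
])

```text
t: 10.48
position: [486.0, -24.7, 34.9]
tool_rot: [0.998, -0.062, 0.001, 0.0]
force: [-7.9, 0.6, 16.1]
opening: 0.2
```

Request:
carry_out([
  [0,0,-0.01,0,0,0],
  [0,0,-0.025,0,0,0],
  [0,0,-0.04,0,0,0],
  [0,0,-0.04,0,0,0],
  [0,0,0,0,0,0],
])

```text
t: 11.1
position: [487.0, -24.7, 151.3]
tool_rot: [0.998, -0.063, 0.003, 0.0]
force: [1.2, 0.3, -0.0]
opening: -0.2
```

```bash
python3 - <<'E'
from h import *
# fixture frame: finger target y=+112 at x=-35
u=np.array([np.cos(np.radians(-7.1)),np.sin(np.radians(-7.1))]);v=np.array([-u[1],u[0]])
k=np.array([485,-23.9]); print("cover mid open",k+85*v,"approach",k+v*(85+48+11+12))
t=k+v*156
plan([t[0],t[1],150],6,-7.1)
s=manip.get_state();print(s["t"],s["position"],s["force"])
E
```

```text
cover mid open [495.50612552  60.44821472] approach [504.28183037 130.90378231]
yaw -7.169647973064793 from [487.  -24.7 151.3]
[-0.0004, -0.0261, 0.0002, -0.0, -0.0011, -0.0002]
[-0.0004, -0.0261, 0.0002, -0.0, -0.0011, -0.0002]
[-0.0004, -0.0261, 0.0002, -0.0, -0.0011, -0.0002]
[-0.0004, -0.0261, 0.0002, -0.0, -0.0011, -0.0002]
[-0.0004, -0.0261, 0.0002, -0.0, -0.0011, -0.0002]
[-0.0004, -0.0261, 0.0002, -0.0, -0.0011, -0.0002]
11.1 [487.01626888 -24.74170673 151.31358709] [ 1.2377602   0.30993725 -0.03597742]
```

Request:
carry_out([
  [0,-0.026,0,0,0,0],
  [0,-0.026,0,0,0,0],
  [0,-0.026,0,0,0,0],
  [0,-0.026,0,0,0,0],
  [0,-0.026,0,0,0,0],
  [0,-0.026,0,0,0,0],
  [0,0,0.02,0,0,0],
  [0,0,0.02,0,0,0],
  [0,0,0,0,0,0],
])

```text
t: 12.22
position: [503.2, 130.0, 105.1]
tool_rot: [0.998, -0.062, -0.003, 0.001]
force: [0.4, -0.5, 0.4]
opening: 0.1
```

```bash
python3 - <<'E'
from h import *
f=manip.grab_frame("scene"); cv2.imwrite("pics/s4.png",cv2.resize(f["image"][110:300,210:430],None,fx=3.1,fy=3.1,interpolation=cv2.INTER_CUBIC))
C=cloud(f);z=C[...,2];u=np.array([np.cos(np.radians(-7.1)),np.sin(np.radians(-7.1))]);v=np.array([-u[1],u[0]])
q=C[...,:2]-[485,-23.9];x=q@u;y=q@v
m=(z>74)&(z<83)&(abs(x)<40)&(y>0)&(y<140);print(m.sum(),np.percentile(y[m],[1,50,99]))
s=manip.get_state();print(s["t"],s["position"],s["force"])
E
```

```text
556 [ 38.62354133  71.42107948 132.51908668]
12.275 [504.08511206 130.06438441 106.67516511] [0.15228876 0.08336034 1.12681939]
```

View pics/s4.png

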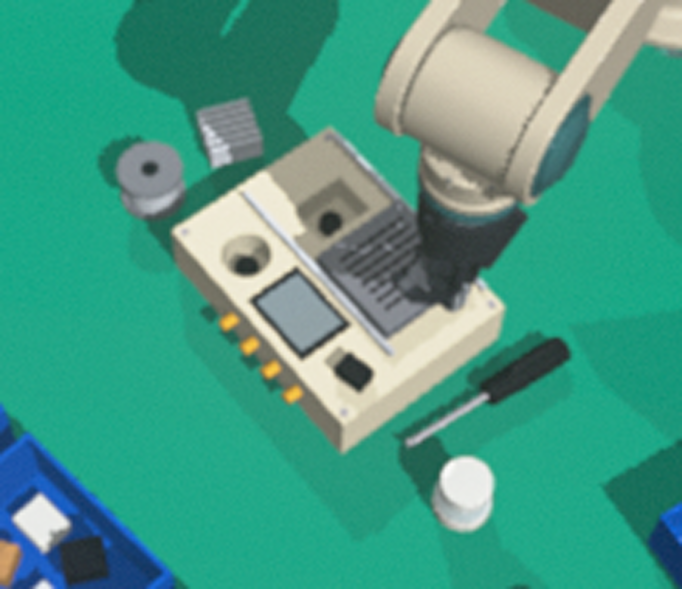

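The scene view shows the cover fully open, with the finger over the panel beyond its +y end at about (455,295). All loose things are in place. Next: descend and push shut.

Request:
carry_out([
  [0,0,0.02,0,0,0],
  [0,0,0.014,0,0,0],
  [0,0,0.004,0,0,0],
  [0,0,0,0,0,0],
])

```text
t: 12.78
position: [505.0, 130.2, 70.1]
tool_rot: [0.998, -0.063, 0.0, -0.0]
force: [-0.1, -0.4, -0.2]
opening: -0.1
```

Request:
carry_out([
  [0,0.008,0,0,0,0],
  [0,0.008,0,0,0,0],
  [0,0.008,0,0,0,0],
  [0,0.008,0,0,0,0],
  [0,0.008,0,0,0,0],
  [0,0.008,0,0,0,0],
  [0,0.008,0,0,0,0],
  [0,0.008,0,0,0,0],
  [0,0.008,0,0,0,0],
  [0,0.008,0,0,0,0],
  [0,0.008,0,0,0,0],
  [0,0.004,0,0,0,0],
  [0,0,0,0,0,0],
])

```text
t: 14.4
position: [492.9, 38.4, 69.5]
tool_rot: [0.998, -0.063, -0.001, 0.0]
force: [0.1, -0.0, -0.0]
opening: 0.3
```

Request:
carry_out([
  [0,0.002,0,0,0,0],
  [0,0.002,0,0,0,0],
  [0,0.001,0,0,0,0],
  [0,0,0,0,0,0],
])

```text
t: 14.9
position: [492.4, 35.3, 69.5]
tool_rot: [0.998, -0.062, -0.001, -0.001]
force: [1.0, 7.7, -2.1]
opening: -0.0
```

Request:
carry_out([
  [0,0.002,0,0,0,0],
  [0,0,0,0,0,0],
])

```text
t: 15.15
position: [492.4, 35.1, 69.6]
tool_rot: [0.998, -0.062, -0.0, -0.003]
force: [1.7, 15.5, -1.3]
opening: -0.2
```

Hard stop reached: the force doubled for 0.2 mm of motion. Back off, rise and check.

Request:
carry_out([
  [0,-0.01,0,0,0,0],
  [0,-0.01,0,0,0,0],
  [0,0,-0.04,0,0,0],
  [0,0,-0.06,0,0,0],
  [0,0.03,-0.06,0,0,0],
  [0,0.05,-0.05,0,0,0],
  [0,0.05,0,0,0,0],
  [0,0.05,0,0,0,0],
  [0,0,0,0,0,0],
  [0,0,0,0,0,0],
])

```text
t: 16.4
position: [473.6, -118.7, 269.9]
tool_rot: [0.998, -0.063, -0.0, -0.0]
force: [0.3, -0.1, 0.0]
opening: 0.1
```

```bash
python3 - <<'E'
from h import *
f=manip.grab_frame("wrist"); cv2.imwrite("pics/w5.png",f["image"])
C=cloud(f);z=C[...,2];u=np.array([np.cos(np.radians(-7.1)),np.sin(np.radians(-7.1))]);v=np.array([-u[1],u[0]])
q=C[...,:2]-[485,-23.9];x=q@u;y=q@v
m=(z>75)&(z<83)&(abs(x)<40)&(abs(y)<90);print(m.sum(),np.percentile(y[m],[.5,50,99.5]))
for n in ["scene","top"]:
    g=manip.grab_frame(n); f0=np.load(f"{n}0.npz")
    for k,zz in dict(relay=60,spool=0,heatsink=0,jar=0,driver=0).items():
        l=manip.place_of(n,k)
        print(n,k,[px2w(g,*a["location"],z=zz).round(0)[:2].tolist() for a in l[:2]])
s=manip.get_state();print(s["t"],s["position"],s["force"])
E
```

```text
10277 [-46.03016653   4.63253916  49.30490787]
scene relay [[605.0, 101.0]]
scene spool [[567.0, -189.0]]
scene heatsink [[473.0, -160.0], [453.0, -59.0]]
scene jar [[596.0, 240.0]]
scene driver [[514.0, 187.0]]
top relay [[586.0, 96.0]]
top spool []
top heatsink [[469.0, -171.0]]
top jar [[604.0, 239.0]]
top driver [[499.0, 185.0]]
17.05 [ 473.57610081 -118.93583607  269.9815568 ] [0.11643732 0.42063675 0.1838464 ]
```

View pics/w5.png

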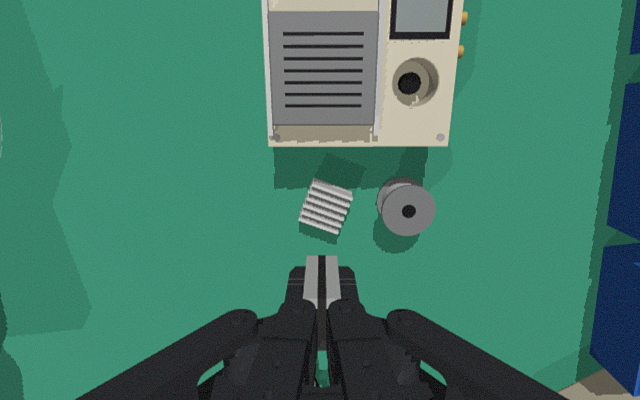

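The cover sits at -46 to +49 mm about the well, so it is shut. The keys are clear and nothing was touched.

```bash
python3 -c "
from plant import manip
print(manip.sign_off())"
```

```text
the job is handed in; nothing more can be done
None
```

The cover was opened, the reset key pressed and the cover pushed shut again, and the job was handed in at about 17 s; sign-off gives no verdict.

- **Opening:** I pushed the cover with the shut fingertips until it reached its stop, at about 9 N. It had started roughly 8–10 mm open.
- **Pressing:** I held the reset key at its bottom for about 1.25 s, with the tip at z ≈ 34.9 mm and about 16–17 N. I then lifted clear, with no force left on the tool.
- **Closing:** I pushed the cover back until it hit its stop, where the force rose to 15.5 N for only 0.2 mm of motion. I then withdrew to z ≈ 270 mm, touching nothing.

**Last checks:**
- Wrist depth put the cover 1–2 mm from centred over the well. The fingertip position at the stop put it about 0.5 mm off.
- The arm never went near the round key. The only contacts I felt were with the cover and the reset key.
- The loose things look unmoved in the pictures, and nothing touched them.
- The networks' positions for the loose things scatter by up to about 17 mm between looks. They missed the spool in the last top view, so they do not confirm the 15 mm limit on their own. I did not measure the board or the parts bin, though the arm never came near either.

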